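# Click the desk planner's two thumbwheels on to their start

### The arm

A 6-joint arm with a two-finger parallel gripper is mounted at the origin on the work surface; the furniture and walls round the work are solid. World frame = base frame: x ahead of the robot, y to its left, z up, the work surface at z = 0. Lengths are in m, angles in rad, forces in N, time in s.
With the tool pointing down it reaches from about 0.225 to 0.725 m from the base axis. Payload 3.1 kg.
Tool frame: the origin (TCP) lies at the very end of the fingers, on their centre line; the grasp point (between the pads) lies 19 mm behind it; z points along the fingers, x is the direction in which the jaws open and shut, and the axes are right-handed (so a half turn about z gives the same grasp; the last joint's range is limited). The gripper opens to 85 mm and grips with 20 to 120 N. Pads are 22 mm wide; open, the fingers measure 114 mm over their backs; the gripper's body (76 mm by 85 mm) begins 54 mm behind the grasp point. The pads swing forward as they close: fully open they stand 13 mm farther back than shut.
Start: joints at [1.208, 0.048, 0.099, 1.622, 0, 1.443], TCP at [0.122, 0.511, 0.231] pointing down, gripper open.
Joint ranges: [-2.91, 2.91], [-0.99, 1.94], [-1.21, 1.42], [-2.12, 2.29], [-1.49, 1.47], [-3.14, 3.14]. Speed limits (rad/s): [2.79, 2.79, 3.14, 3.14, 3.14, 3.14].

### API

Orientations are given as a rotation vector (axis times angle).
In Python, from cell import * gives the robot as it stands.
- The arm moves only by the tool send_rows, never from a script. Its argument "steps" is a list of rows, each a list of 2 entries, a list of its own where there are three numbers: the shift along the world's x, y, z in mm, then the turn, a rotation vector about the world's x, y, z in rad. In form: [[[tx, ty, tz], [rx, ry, rz]], ...]. A call has 1 to 5 rows; each row shifts and turns the commanded pose from where the row before left it; what a row does not reach is not made up. A row lasts 1/8 s, in which the tool goes at most 62.5 mm and 10.7 degrees, less where a joint would pass 70% of its speed; a pose out of reach is approached as far as the arm can. A call is refused whole if a number of a shift passes 62.5 or a number of a turn 0.188, either way. A call with a gripper value outside its range is refused whole. "grip" is the opening, from 0 (shut) to 1 (fully open), set as the call begins (left out, the last holds). The fingers move at their own pace and stop on an object; "force" is the grip in N (left out, the last holds). Time passes only in rows, so rows that do not move let the fingers close. It gives the time, the measured TCP pose, the force and the opening at its end, in the units of the state.
- state(): the state, without advancing time (a new reading comes with each control period).
- snapshot(name): name is "scene" or "side" or "wrist"; returns a dict with "pixels" (384x512x3 uint8, red, green, blue), "depth" (384x512 float32, m along the optical axis (not along the pixel's ray), 0 where there is no reading), "fx", "fy", "cx", "cy" (pixels), "R" (3x3) and "t" (3): a world point X has camera coordinates R X + t. Camera axes: x right, y down, z forward; pixel columns grow to the right and rows downward; lengths in m; the calibration is good to about 2 mm. The wrist camera is an equidistant fisheye: a pixel r from the principal point sees the ray r / f radians off the axis. A picture is of the moment at which its call begins.
- job_done(): hands the job in, once; it reports no verdict.
Trained networks look in a picture, given as the dict that the camera call returned (one of the last four; its "shot" number tells which), for a name from the list of things; names that differ only in an ending like _2 or _b are one class to them, and where a whole thing is asked for, a point or a joint stands for the part that bears it (a point fixed in the world has none). Each returns a list of dicts, best first, with "p" (0 to 1); they miss things now and then, are a little off and sometimes report something else, mostly with a low value. They report only what shows in the picture. A call takes as long as a camera call.
- masks_of(picture, query): "mask" (384x512 bool, what is visible of it) and "rect" ([centre column, centre row, width, height] in pixels, round what is visible of it).
The state is a dict: "clock": time; "qpos": joint angles; "joint_velocities": joint speeds; "joint_torque": joint torques, N m; "position": TCP position; "ee_rot": TCP orientation; "force": force on the tool from outside, world axes, zero at the start; "wrist_torque": the same for the moment, N m; "gripper_width": finger opening in m.
Only numpy, scipy, OpenCV 4.12 (cv2) and the standard library are available. Lean on these libraries where they do the work, as an engineer would, in place of code of your own. Each camera call takes 0.05 s, during which the arm holds its last target.

### The job

Set the duty planner on the desk for the new week: with a fingertip, flick each of its two seven-tab wheels round click by click until the tab with the raised stud has clicked into place at that wheel's pointer on the rear rail. Do it gently and do not grip the wheels, leave the planner standing where it is, and do not disturb the small things on and round it.

Things in the scene. Friction and masses are not known exactly. Their poses are not given: they have to be found in the camera images.
- planner: low grey housing, loose on a rubber foot, 1.5 kg (slides if pushed over about 6 N). Origin on the desk, under the midpoint of the two wheel axes; x to its rear rail (away from the robot), y to its left. Housing 225 mm along y, x -28 to +77 mm, 30 mm high; rear rail x 67 to 77, 62 mm high. Wheels lie flat on top, axes upright, so they stick out 30 mm in front of the housing, free above and below
- day_wheel (a joint): left wheel's angle (rad), + is counter-clockwise from above, no end stops; 0 = stud at its pointer. Rests only at whole clicks of 2pi/7 = 0.898. Sprung detent: 1 to 2 N at a tab end carries it over the hump half way between clicks; then it snaps to the next click and stops there. Starts 1 to 3 clicks before 0 (about -0.9, -1.8, -2.7): moving its front edge to the robot's right is the short way
- duty_wheel (a joint): right wheel's angle (rad): same build, sign, clicks, detent and start range as the left wheel, set independently
- day_wheel_hub (a point): top of the left wheel's hub cap, on its axis (planner x 0, y +67.5 mm), 52 mm above the desk. Wheel: white disc of radius 31 mm with seven equal radial tabs, 7 mm wide, round-ended, reaching to radius 58 mm, 51.4 degrees apart; disc and tabs 34 to 46 mm above the desk. At rest the middle of a gap faces the front (-x), with a tab 25.7 degrees to either side of it
- duty_wheel_hub (a point): the same point of the right wheel (planner x 0, y -67.5 mm); the wheel is the same in shape and size
- day_wheel_stud (a point): top of the round dark steel stud (14 mm across, wider than the tab, 10 mm high, top 56 mm above the desk) on one tab of the left wheel, 49 mm from its axis; turns with the wheel
- duty_wheel_stud (a point): the same stud top on the right wheel
- day_wheel_mark (a point): where the left wheel's stud top must stand: in front of the wedge-shaped metal pointer on the rear rail, 49 mm from the wheel's axis along the planner's +x, 56 mm above the desk; fixed to the planner
- duty_wheel_mark (a point): the same place for the right wheel
- eraser: bystander: blue and white eraser, 21x46x13 mm, lying to the right of the planner; origin under its centre; stays where it is
- usb_stick: bystander: black USB stick, 18x53x8 mm, lying behind the planner; origin under its centre; stays where it is
- glue_stick: bystander: upright glue stick, 28 mm across, 88 mm high, standing to the right of the planner; origin under its centre; stays where it is
- clip: bystander: small black binder clip, 19x20x28 mm, standing on the planner's housing between the wheels, near the rear rail; origin under its centre; stays there
- stapler: bystander: pale green stapler, 36x128x42 mm, farther to the right; origin under its centre; stays where it is

How it is judged:
At the end, for the whole second after the job is handed in: On both wheels the studded tab has clicked in at its pointer: the stud stands within 8 mm of its mark (a click is 43 mm) with the wheel at rest, and the planner stands flat and still on the desk (horizontal distance between day_wheel_stud and day_wheel_mark below 0.008 m and velocity of joint day_wheel between -0.1 and 0.1 rad/s and horizontal distance between duty_wheel_stud and duty_wheel_mark below 0.008 m and velocity of joint duty_wheel between -0.1 and 0.1 rad/s and height (world z) of planner below 0.005 m and angle between planner's own z axis and vertical below 0.03 rad and linear speed of planner below 0.02 m/s); the robot touches nothing.
It fails at once if the planner is shoved more than 30 mm, lifted more than 8 mm or tipped (distance of planner from where it was at the start of the episode above 0.03 m or height (world z) of planner above 0.008 m or angle between planner's own z axis and vertical above 0.1 rad).
It fails at once if the planner or a wheel is gripped or forced: the fingers press on it with more than 18 N (contact force between the fingers and planner above 18 N).
It fails at once if the eraser, USB stick, glue stick or stapler is moved more than 20 mm or tipped (distance of any of eraser, usb_stick, glue_stick, stapler from where it was at the start of the episode above 0.02 m or angle between glue_stick's own z axis and vertical above 0.3 rad).
It fails at once if the clip is pushed more than about 20 mm from its place on the planner's housing, or lifted off it (x of clip in the frame of planner below 0.02 m or y of clip in the frame of planner below -0.025 m or y of clip in the frame of planner above 0.025 m or z of clip in the frame of planner above 0.045 m or z of clip in the frame of planner below 0.02 m).
It also fails if it takes over 72 s, if anything falls off the work surface, if the arm or the gripper's body presses on something with over 40 N, if the wrist force passes 120 N, or if a joint passes its speed limit or range.

## Working session

There is one attempt and no reset: what is moved stays moved. The work goes in short steps, Python scripts to look and compute and a tool call to move; the robot and the scene stay as the last step left them, time stands still between calls to the robot, and variables do not carry over. Pictures are saved under pics/ and viewed, and the job is handed in when it is done.

Besides the shell and the picture viewer there is one more tool, called after "Emit:" by a JSON object that holds its "op" and its "data". send_rows: Moves the arm, as the interface text tells. Its arguments: {"type":"object","properties":{"steps":{"type":"array"},"grip":{"type":"number"},"force":{"type":"number"}},"required":["steps"]}

```bash
mkdir -p pics; ls
python3 - <<'E'
from cell import *
import cv2
print(state())
for n in ["scene","side","wrist"]:
    s=snapshot(n); cv2.imwrite(f"pics/a_{n}.png",cv2.cvtColor(s["pixels"],cv2.COLOR_RGB2BGR))
    print(n,s["fx"],s["cx"],s["cy"],s["R"],s["t"])
    for q in ["planner","day_wheel_stud","duty_wheel_stud","day_wheel_hub"]:
        print(q,[(round(d["p"],2),d["rect"]) for d in masks_of(s,q)][:3])
E
```

```text
pics
{'clock': 0.0, 'qpos': array([1.20820645e+00, 4.87215020e-02, 9.75802220e-02, 1.62198987e+00,
       1.69419785e-05, 1.44301337e+00]), 'joint_velocities': array([ 0.00144124, -0.0007886 , -0.00165858,  0.00237452,  0.00025762,
       -0.00010314]), 'joint_torque': array([-1.12632599e-03, -3.38785064e+01,  3.20014179e+01,  2.03351153e-02,
       -1.88350177e-04,  6.65408891e-06]), 'position': array([0.12192366, 0.51001766, 0.23012354]), 'ee_rot': array([ 2.46542297,  1.94520733, -0.00315777]), 'force': array([ 0.22449928, -0.9954524 ,  0.16609938]), 'wrist_torque': array([ 0.0117323 , -0.02327309,  0.02704062]), 'gripper_width': 0.08544009001773004}
scene 374.8770168643627 254.58477698976242 191.12309992495605 [[ 0.82109351 -0.57077231 -0.00494276]
 [-0.39446526 -0.56116283 -0.727663  ]
 [ 0.41255619  0.59942911 -0.685917  ]] [-0.47051647  0.24253551  0.71089208]
planner [(0.96, [235.5, 187.0, 69.8, 80.0])]
day_wheel_stud [(0.72, [221.2, 169.9, 43.7, 28.5])]
duty_wheel_stud [(0.88, [232.7, 201.4, 49.6, 35.6])]
day_wheel_hub [(0.58, [219.2, 163.5, 42.7, 21.8]), (0.56, [268.8, 289.
[... 193 characters left out ...]
3]] [0.48186892 0.20759332 0.74458482]
planner [(0.71, [274.1, 209.8, 56.1, 41.5]), (0.65, [242.8, 230.0, 120.9, 101.0])]
day_wheel_stud [(0.64, [227.0, 245.7, 68.3, 50.7])]
duty_wheel_stud [(0.89, [273.8, 210.4, 53.9, 43.0]), (0.26, [230.0, 248.2, 62.3, 55.7])]
day_wheel_hub [(0.75, [229.5, 247.2, 60.6, 50.7]), (0.65, [304.9, 181.3, 15.4, 35.5])]
wrist 297.3186396354542 257.37693616322935 194.5467406575415 [[ 2.31934409e-01  9.72731424e-01 -8.15894798e-05]
 [ 9.25788945e-01 -2.20715878e-01  3.06919093e-01]
 [ 2.98531839e-01 -7.12606332e-02 -9.51735606e-01]] [-0.52561219 -0.03943111  0.38062718]
planner [(0.63, [112.5, 379.9, 35.1, 8.3])]
day_wheel_stud []
duty_wheel_stud []
day_wheel_hub []
```

Run:
```python
import cv2
a=cv2.imread("pics/a_scene.png")[120:320,150:350]; b=cv2.imread("pics/a_side.png")[140:340,150:350]
cv2.imwrite("pics/b.png",cv2.hconcat([cv2.resize(x,(400,400),interpolation=cv2.INTER_CUBIC) for x in (a,b)]))
```

```text
(no output)
```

View pics/b.png

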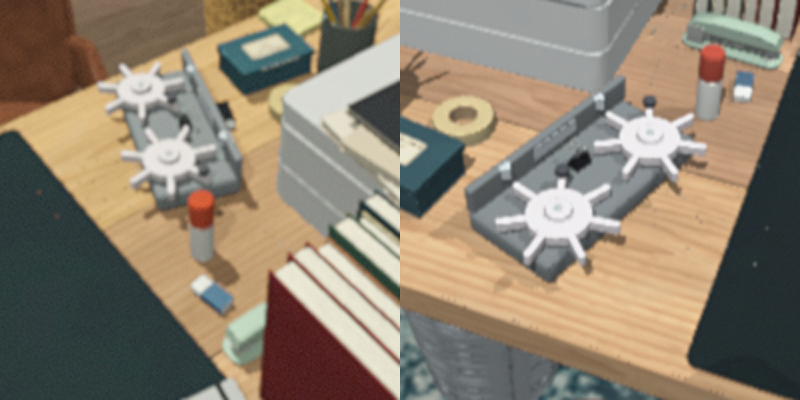

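View pics/a_scene.png

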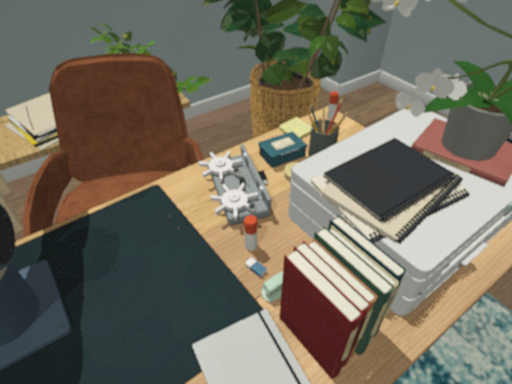

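View pics/a_side.png

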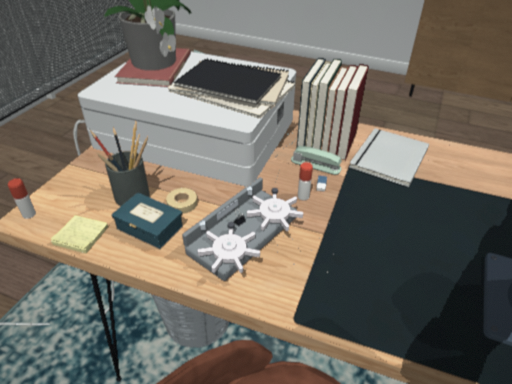

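```bash
cat > h.py <<'E'
from cell import *
import cv2, numpy as np
def cloud(s):
    d=s["depth"]; v,u=np.indices(d.shape); m=d>0
    X=np.stack([(u-s["cx"])/s["fx"]*d,(v-s["cy"])/s["fy"]*d,d],-1)
    return (X-np.array(s["t"]))@np.array(s["R"]), m
def proj(s,P):
    c=np.asarray(P)@np.array(s["R"]).T+s["t"]
    return np.stack([c[...,0]/c[...,2]*s["fx"]+s["cx"],c[...,1]/c[...,2]*s["fy"]+s["cy"]],-1)
def ray(s,u,v,z):
    d=np.array([(u-s["cx"])/s["fx"],(v-s["cy"])/s["fy"],1])@np.array(s["R"])
    o=-np.array(s["t"])@np.array(s["R"])
    return o+d*(z-o[2])/d[2]
def topdown(s,z,c,half=0.15,n=400):
    # rectify plane z; image up = +x, left=+y
    P=[ [c[0]+half,c[1]+half,z],[c[0]+half,c[1]-half,z],[c[0]-half,c[1]-half,z],[c[0]-half,c[1]+half,z]]
    q=proj(s,np.array(P)).astype(np.float32)
    M=cv2.getPerspectiveTransform(q,np.float32([[0,0],[n,0],[n,n],[0,n]]))
    return cv2.warpPerspective(cv2.cvtColor(s["pixels"],cv2.COLOR_RGB2BGR),M,(n,n),flags=cv2.INTER_CUBIC)
E
python3 - <<'E'
from h import *
for n in ["scene","side"]:
    s=snapshot(n); X,m=cloud(s)
    print(n,"cam",-np.array(s["t"])@np.array(s["R"]))
    for q in ["day_wheel_hub","duty_wheel_hub","day_wheel","duty_wheel","clip","glue_stick","usb_stick","eraser","stapler"]:
        for d in masks_of(s,q)[:2]:
            mm=d["mask"]&m
            if mm.sum(): print(q,round(d["p"],2),np.round(d["rect"][:2]),np.median(X[mm],0).round(3),X[mm].mean(0).round(3))
    px=s["pixels"].astype(int)
    mm=m&(X[...,2]>.038)&(X[...,2]<.052)&(px.min(-1)>150)
    nl,lab,st,ce=cv2.connectedComponentsWithStats(mm.astype(np.uint8))
    for i in range(1,nl):
        if st[i,4]>100: print("blob",ce[i],st[i,4],X[lab==i].mean(0).round(4))
E
```

```text
scene cam [ 0.18872692 -0.55858526  0.66177143]
day_wheel_hub 0.89 [220. 166.] [0.544 0.107 0.044] [0.544 0.112 0.042]
day_wheel_hub 0.28 [234. 203.] [ 0.505 -0.021  0.045] [ 0.504 -0.018  0.044]
duty_wheel_hub 0.66 [233. 201.] [ 0.506 -0.021  0.045] [ 0.506 -0.017  0.043]
day_wheel 0.57 [219. 167.] [0.545 0.108 0.044] [0.544 0.114 0.041]
duty_wheel 0.64 [234. 201.] [ 0.503 -0.02   0.045] [ 0.503 -0.018  0.044]
glue_stick 0.91 [253. 233.] [ 0.472 -0.13   0.057] [ 0.474 -0.128  0.054]
glue_stick 0.64 [236. 186.] [0.541 0.018 0.038] [0.54  0.026 0.038]
usb_stick 0.52 [263. 177.] [0.631 0.042 0.007] [0.632 0.044 0.007]
eraser 0.61 [258. 267.] [ 0.45  -0.182  0.011] [ 0.451 -0.181  0.01 ]
stapler 0.83 [270. 290.] [ 0.441 -0.249  0.032] [ 0.442 -0.248  0.025]
blob [282.20512821 142.80128205] 156 [0.7369 0.1002 0.042 ]
blob [219.39393939 164.54778555] 429 [0.5425 0.1156 0.0452]
blob [233.31793961 199.01776199] 563 [ 0.5035 -0.0131  0.0454]
blob [473.11650485 254.15533981] 103 [ 0.8223 -0.4263  0.039 ]
blob [276.23529412 279.21848739] 119 [ 0.455  -0.2435  0.0404]
side cam [0.29172201 0.593
[... 334 characters left out ...]
 [ 0.504 -0.007  0.044] [ 0.504 -0.008  0.042]
clip 0.58 [239. 218.] [0.557 0.042 0.037] [0.558 0.041 0.036]
clip 0.55 [317. 161.] [ 0.481 -0.237  0.026] [ 0.483 -0.239  0.024]
glue_stick 0.96 [304. 183.] [ 0.474 -0.11   0.052] [ 0.475 -0.113  0.05 ]
eraser 0.65 [323. 185.] [ 0.45  -0.172  0.01 ] [ 0.45  -0.173  0.009]
stapler 0.8 [314. 162.] [ 0.48  -0.237  0.024] [ 0.483 -0.237  0.023]
blob [197.04911591 161.45579568] 509 [ 0.7263 -0.088   0.0449]
blob [317.36904762 152.05952381] 168 [ 0.4848 -0.2437  0.0403]
blob [274.35888078 209.99756691] 822 [ 0.5032 -0.0066  0.0447]
blob [146.4017341  212.19364162] 346 [0.7353 0.0985 0.0415]
blob [228.65581395 248.07627907] 1075 [0.5422 0.1222 0.0447]
```

Run:
```python
from h import *
c=(0.53,0.05)
im=[]
for n in ["scene","side"]:
    s=snapshot(n); im.append(topdown(s,0.046,c))
cv2.imwrite("pics/c.png",cv2.hconcat(im))
```

```text
(no output)
```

View pics/c.png

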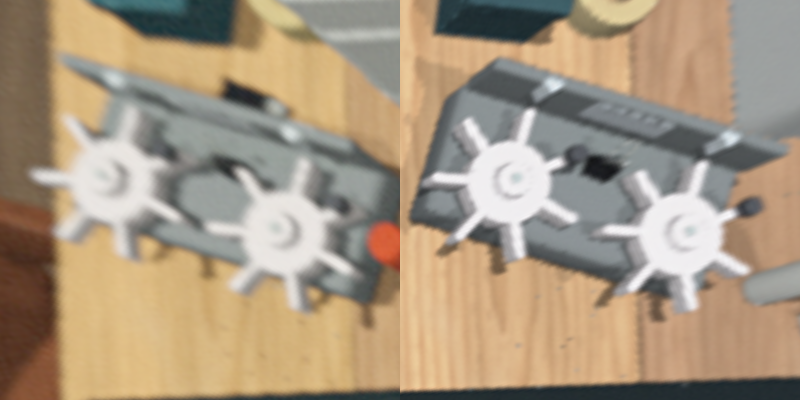

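Run:
```python
from h import *
from scipy.spatial.transform import Rotation as R
s=state(); m=R.from_rotvec(s["ee_rot"]).as_matrix(); print(m.round(3)); print(np.degrees(np.arctan2(m[1,0],m[0,0])))
```

```text
[[ 0.233  0.973 -0.   ]
 [ 0.973 -0.233  0.   ]
 [ 0.    -0.    -1.   ]]
76.54791007370048
```

Emit:
{"op": "send_rows", "data": {"steps": [[[36.5,-40.3,-8],[0,0,-0.181]],[[36.5,-40.3,-8],[0,0,-0.181]],[[36.5,-40.3,-8],[0,0,-0.181]],[[36.5,-40.3,-8],[0,0,-0.181]],[[36.5,-40.3,-8],[0,0,-0.181]]], "grip": 0, "force": 20}}

```text
clock: 2.48
position: [0.3057, 0.3078, 0.1912]
ee_rot: [-3.07, -0.663, -0.002]
force: [0.2, 1.0, -0.5]
gripper_width: 0.0001
```

Emit:
{"op": "send_rows", "data": {"steps": [[[36.5,-40.3,-8],[0,0,-0.181]],[[36.5,-40.3,-8],[0,0,-0.181]],[[36.5,-40.3,-8],[0,0,-0.181]],[[36.5,-40.3,-8],[0,0,-0.181]],[[0,0,0],[0,0,0]]]}}

```text
clock: 3.1
position: [0.4521, 0.145, 0.1583]
ee_rot: [3.105, -0.468, -0.001]
force: [-0.9, 0.5, 0.4]
gripper_width: 0.0002
```

```bash
cat >> h.py <<'E'
def wproj(s,P):
    c=np.asarray(P)@np.array(s["R"]).T+s["t"]
    rho=np.hypot(c[...,0],c[...,1]); th=np.arctan2(rho,c[...,2]); k=s["fx"]*th/rho
    return np.stack([c[...,0]*k+s["cx"],c[...,1]*k+s["cy"]],-1)
def wtop(s,z,c,half=0.15,n=400):
    g=(np.arange(n)+.5)/n*2*half-half
    P=np.zeros((n,n,3)); P[...,0]=c[0]-g[:,None]; P[...,1]=c[1]-g[None]; P[...,2]=z
    q=wproj(s,P).astype(np.float32)
    return cv2.remap(cv2.cvtColor(s["pixels"],cv2.COLOR_RGB2BGR),q[...,0],q[...,1],cv2.INTER_CUBIC)
E
python3 - <<'E'
from h import *
st=state(); print({k:np.round(st[k],4) for k in ("clock","qpos","position","ee_rot","force","gripper_width")})
s=snapshot("wrist"); w=cv2.cvtColor(s["pixels"],cv2.COLOR_RGB2BGR)
c=(0.53,0.05)
s2=snapshot("side")
cv2.imwrite("pics/d.png",cv2.hconcat([cv2.resize(w,(533,400)),]))
cv2.imwrite("pics/d2.png",cv2.hconcat([wtop(s,.046,c),topdown(s2,.046,c)]))
E
```

```text
{'clock': np.float64(3.1), 'qpos': array([ 1.6960e-01, -8.5900e-02, -1.7760e-01,  1.4801e+00, -8.0000e-04,
        2.0395e+00]), 'position': array([0.4521, 0.145 , 0.1583]), 'ee_rot': array([ 3.1055e+00, -4.6790e-01, -1.2000e-03]), 'force': array([-0.8783,  0.5358,  0.4138]), 'gripper_width': np.float64(0.0002)}
```

View pics/d.png

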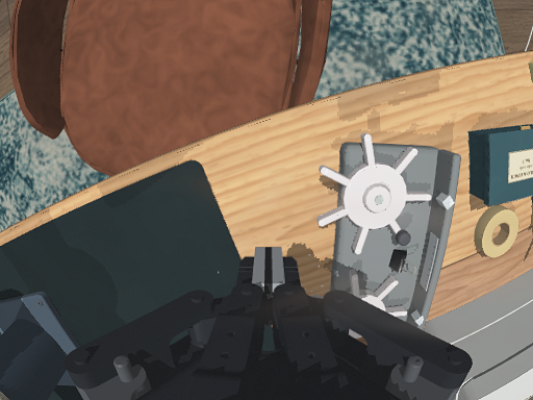

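View pics/d2.png

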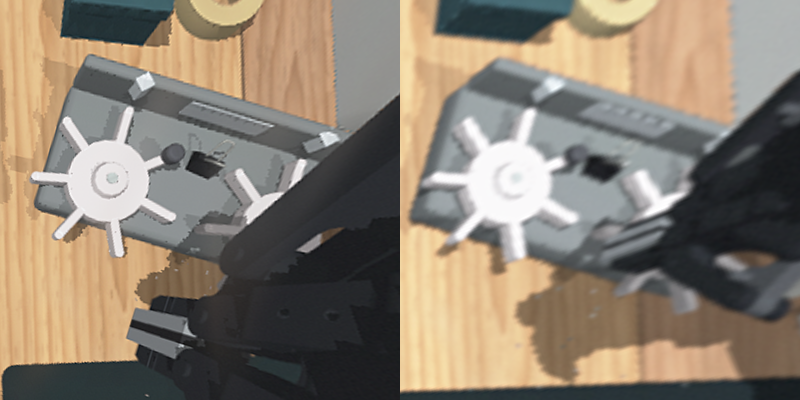

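```bash
cat > fit.py <<'E'
from h import *
from scipy.optimize import minimize
N=720;
def sil(x,y,th,n=400,half=.15,c=(.53,.05),sup=1):
    g=(np.arange(n)+.5)/n*2*half-half
    X=c[0]-g[:,None]-x; Y=c[1]-g[None]-y
    r=np.hypot(X,Y); 
    a=np.arctan2(Y,X)-th; p=2*np.pi/7; a=(a+p/2)%p-p/2
    xx=r*np.cos(a); yy=r*np.sin(a)
    d=np.minimum(r-.031, np.hypot(xx-np.clip(xx,0,.0545),yy)-.0035)
    return np.clip(.5-d/.0015,0,1)
def fit(im,x0):
    hsv=cv2.cvtColor(im,cv2.COLOR_BGR2HSV).astype(float)
    w=np.clip((im.min(-1).astype(float)-150)/60,0,1)
    def f(p):
        m=sil(*p)
        g=(np.arange(400)+.5)/400*.3-.15
        near=np.hypot(.53-g[:,None]-p[0],.05-g[None]-p[1])<.075
        return -np.corrcoef(m[near],w[near])[0,1]
    best=None
    for dth in np.arange(-.4,.45,.15):
        o=minimize(f,[x0[0],x0[1],x0[2]+dth],method="Nelder-Mead",options=dict(initial_simplex=np.array([x0]*4)+[[0,0,dth],[.006,0,dth],[0,.006,dth],[0,0,dth+.1]],maxiter=150))
        if best is None or o.fun<best.fun: best=o
    return best
E
python3 - <<'E'
from fit import *
for n,f in (("wrist",wtop),("side",topdown),("scene",topdown)):
    s=snapshot(n); im=f(s,.046,(.53,.05))
    for nm,x0 in (("day",(.5423,.119,-.29)),("duty",(.5033,-.01,-.29))):
        if n=="wrist" and nm=="duty": continue
        o=fit(im,x0); print(n,nm,o.x.round(4),round(o.fun,3))
E
```

```text
wrist day [ 0.5443  0.119  -0.2919] -0.969
side day [ 0.5431  0.1186 -0.2944] -0.903
side duty [ 5.476e-01  6.000e-04 -9.078e-01] -0.376
scene day [ 0.5442  0.1162 -0.2913] -0.931
scene duty [ 0.532  -0.0091 -1.0766] -0.597
```

Emit:
{"op": "send_rows", "data": {"steps": [[[0,0,-40],[0,0,0]],[[0,0,-40],[0,0,0]],[[0,0,-30],[0,0,0]],[[0,0,-11],[0,0,0]],[[0,0,0],[0,0,0]]]}}

```text
clock: 3.98
position: [0.45, 0.1485, 0.0383]
ee_rot: [3.108, -0.456, -0.001]
force: [-0.2, -0.6, -0.1]
gripper_width: -0.0
```

Run:
```python
from h import *
s=snapshot("wrist"); s2=snapshot("side"); s3=snapshot("scene")
c=(0.53,0.05)
cv2.imwrite("pics/e.png",cv2.hconcat([wtop(s,.046,(.51,.1),.1),topdown(s2,.046,(.51,.1),.1)]))
```

```text
(no output)
```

View pics/e.png

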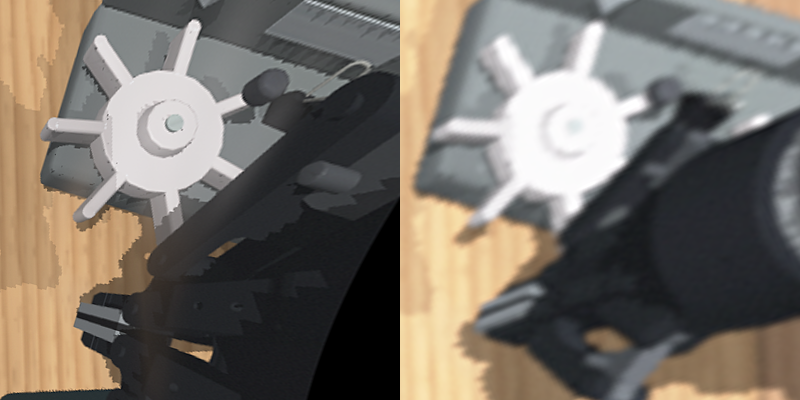

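Emit:
{"op": "send_rows", "data": {"steps": [[[10,-3.5,0],[0,0,0]],[[10,-3.5,0],[0,0,0]],[[10,-3.5,0],[0,0,0]],[[10.5,-3.5,0],[0,0,0]],[[0,0,0],[0,0,0]]]}}

```text
clock: 4.75
position: [0.4921, 0.1335, 0.0383]
ee_rot: [-3.108, 0.46, -0.0]
force: [-0.2, 0.1, -0.1]
gripper_width: 0.0002
```

Run:
```python
from h import *
s=snapshot("wrist"); s2=snapshot("side"); s3=snapshot("scene")
c=(0.53,0.05)
cv2.imwrite("pics/f.png",cv2.hconcat([wtop(s,.046,(.51,.1),.1),topdown(s2,.046,(.51,.1),.1)]))
print(state()["position"],state()["force"])
h=np.array([.544,.1185]);ex=np.array([.9577,-.2879]);ey=np.array([.2879,.9577])
def P(deg,r): a=np.radians(deg); return h+r*(-np.cos(a)*ex-np.sin(a)*ey)
for r in(.054,.056):
  p=[P(d,r) for d in range(0,61,6)]
  print((np.diff(p,axis=0)*1000).round(1).tolist())
```

```text
[0.49080122 0.13387903 0.03809042] [-0.18142081 -0.36880353 -0.60480079]
[[-1.3, -5.5], [-0.8, -5.6], [-0.2, -5.6], [0.4, -5.6], [1.0, -5.6], [1.6, -5.4], [2.1, -5.2], [2.7, -5.0], [3.2, -4.7], [3.7, -4.3]]
[[-1.4, -5.7], [-0.8, -5.8], [-0.2, -5.9], [0.4, -5.8], [1.0, -5.8], [1.6, -5.6], [2.2, -5.4], [2.8, -5.2], [3.3, -4.8], [3.8, -4.5]]
```

View pics/f.png

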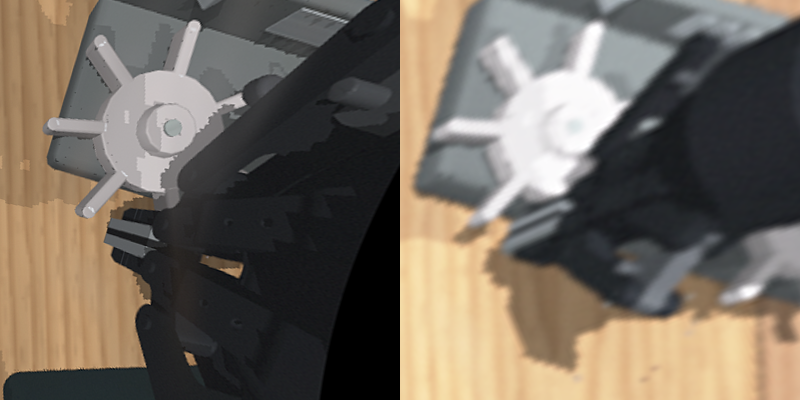

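Emit:
{"op": "send_rows", "data": {"steps": [[[-1.3,-5.6,0],[0,0,0.105]],[[-0.8,-5.7,0],[0,0,0.105]],[[-0.2,-5.7,0],[0,0,0.105]],[[0.4,-5.7,0],[0,0,0.105]]]}}

```text
clock: 5.4
position: [0.4884, 0.1117, 0.0382]
ee_rot: [-3.134, -0.206, 0.001]
force: [-0.1, 1.3, -0.9]
gripper_width: -0.0003
```

```bash
cat > look.py <<'E'
from h import *
import sys
s=snapshot("wrist"); s2=snapshot("side"); s3=snapshot("scene")
c=eval(sys.argv[2])
cv2.imwrite("pics/%s.png"%sys.argv[1],cv2.hconcat([wtop(s,.046,c,.1,266),topdown(s2,.046,c,.1,266),topdown(s3,.046,c,.1,266)]))
st=state();print(st["clock"],st["position"].round(4),st["force"].round(1))
E
python3 look.py g "(.51,.1)"
```

```text
5.55 [0.4887 0.1113 0.0382] [ 0.1  0.2 -0.7]
```

View pics/g.png

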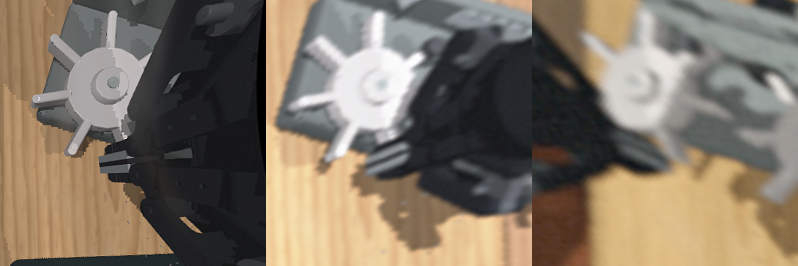

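Emit:
{"op": "send_rows", "data": {"steps": [[[1,-5.7,0],[0,0,0.105]],[[1.6,-5.5,0],[0,0,0.105]]]}}

```text
clock: 5.8
position: [0.4912, 0.1003, 0.0381]
ee_rot: [-3.096, -0.53, 0.002]
force: [-0.8, -0.3, 0.3]
gripper_width: -0.0002
```

```bash
python3 look.py g2 "(.51,.1)"
```

```text
5.95 [0.4918 0.1001 0.0383] [ 0.4 -0.6 -0.6]
```

View pics/g2.png

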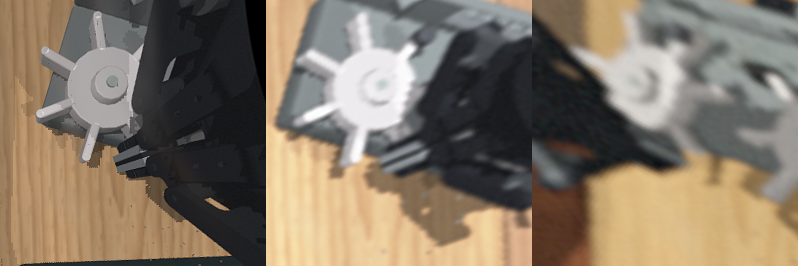

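Emit:
{"op": "send_rows", "data": {"steps": [[[2.2,-5.3,0],[0,0,0.105]],[[2.4,-4.4,0],[0,0,0.09]]]}}

```text
clock: 6.2
position: [0.4964, 0.0905, 0.0383]
ee_rot: [3.031, 0.827, 0.0]
force: [-0.2, 0.2, -0.0]
gripper_width: 0.0002
```

```bash
python3 look.py g3 "(.51,.1)"
```

```text
6.35 [0.4965 0.0905 0.0384] [-0.5  0.3  0. ]
```

View pics/g3.png

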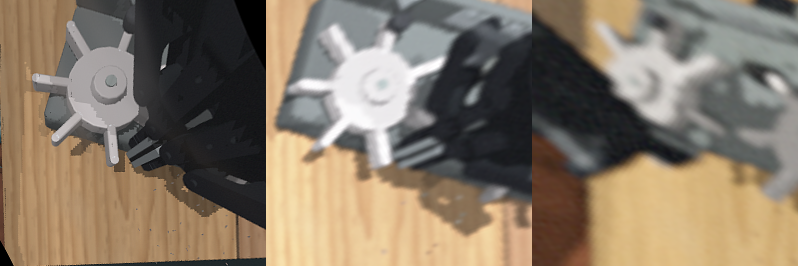

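Emit:
{"op": "send_rows", "data": {"steps": [[[0,0,20],[0,0,0]],[[0,0,40],[0,0,0]],[[0,0,20],[0,0,0]]]}}

```text
clock: 6.72
position: [0.4974, 0.0907, 0.1207]
ee_rot: [3.032, 0.822, 0.005]
force: [0.1, 0.1, -0.9]
gripper_width: -0.0
```

Emit:
{"op": "send_rows", "data": {"steps": [[[-17,-14.6,0],[0,0,-0.165]],[[-17,-14.6,0],[0,0,-0.165]],[[-17,-14.6,0],[0,0,-0.165]],[[-17,-14.6,0],[0,0,-0.165]],[[-17.3,-14.7,0],[0,0,-0.165]]]}}

```text
clock: 7.35
position: [0.4105, 0.0171, 0.1184]
ee_rot: [-3.106, 0.471, -0.0]
force: [-0.2, -0.8, -0.3]
gripper_width: 0.0001
```

Emit:
{"op": "send_rows", "data": {"steps": [[[0,0,0],[0,0,0]],[[0,0,0],[0,0,0]]]}}

```text
clock: 7.6
position: [0.4117, 0.0176, 0.1185]
ee_rot: [-3.108, 0.457, -0.002]
force: [-0.4, -0.0, 0.5]
gripper_width: -0.0
```

Run:
```python
from fit import *
ims=[]
for n,f in (("wrist",wtop),("side",topdown),("scene",topdown)):
    s=snapshot(n); im=f(s,.046,(.53,.05)); ims.append(cv2.resize(im,(266,266)))
    for nm,x0 in (("day",(.544,.1185,-.29)),("duty",(.505,-.0108,-.29))):
        o=fit(im,x0); print(n,nm,o.x.round(4),round(o.fun,3))
cv2.imwrite("pics/i.png",cv2.hconcat(ims)); st=state(); print(st["position"],st["ee_rot"],st["clock"])
```

```text
wrist day [ 0.5441  0.1189 -0.2908] -0.911
wrist duty [ 0.5051 -0.0102 -0.2946] -0.955
side day [ 0.5431  0.1188 -0.2926] -0.946
side duty [ 0.5041 -0.0103 -0.2952] -0.906
scene day [ 0.5443  0.1165 -0.29  ] -0.889
scene duty [ 0.5051 -0.0126 -0.2947] -0.939
[0.41162518 0.01765021 0.11833064] [-3.10797932e+00  4.56629585e-01 -2.11130721e-04] 7.75
```

View pics/i.png

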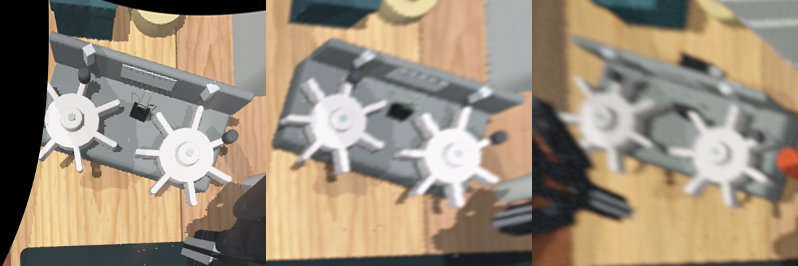

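Emit:
{"op": "send_rows", "data": {"steps": [[[0,0,-30],[0,0,0]],[[0,0,-30],[0,0,0]],[[0,0,-20],[0,0,0]],[[0,0,0],[0,0,0]]]}}

```text
clock: 8.25
position: [0.4095, 0.0177, 0.0364]
ee_rot: [3.108, -0.457, -0.007]
force: [0.6, -0.9, -0.6]
gripper_width: -0.0001
```

Emit:
{"op": "send_rows", "data": {"steps": [[[10,-3,0],[0,0,0]],[[10,-3,0],[0,0,0]],[[10,-3,0],[0,0,0]],[[10.3,-3.3,0],[0,0,0]],[[0,0,0],[0,0,0]]]}}

```text
clock: 8.88
position: [0.4525, 0.0045, 0.0386]
ee_rot: [-3.108, 0.459, -0.001]
force: [-0.3, -0.1, -1.0]
gripper_width: 0.0001
```

```bash
python3 look.py j "(.48,-.02)"
```

```text
9.025 [0.451  0.0049 0.0381] [ 0.4 -0.4  0.3]
```

View pics/j.png

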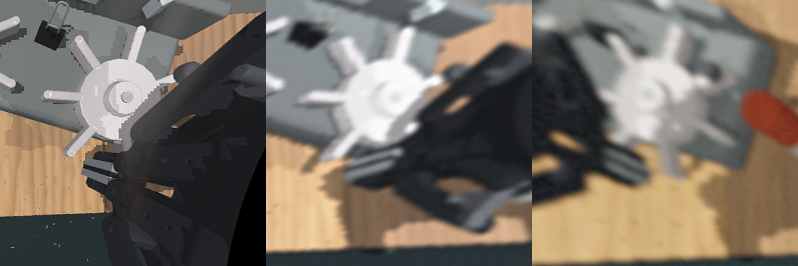

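Emit:
{"op": "send_rows", "data": {"steps": [[[-1.3,-5.6,0],[0,0,0.105]],[[-0.8,-5.7,0],[0,0,0.105]],[[-0.2,-5.7,0],[0,0,0.105]],[[0.4,-5.7,0],[0,0,0.105]]]}}

```text
clock: 9.52
position: [0.4486, -0.0173, 0.0381]
ee_rot: [-3.133, -0.205, 0.002]
force: [-0.3, 0.7, 0.2]
gripper_width: -0.0002
```

Emit:
{"op": "send_rows", "data": {"steps": [[[1,-5.7,0],[0,0,0.105]],[[1.6,-5.5,0],[0,0,0.105]]]}}

```text
clock: 9.78
position: [0.4512, -0.0288, 0.038]
ee_rot: [-3.095, -0.532, 0.002]
force: [-0.9, 0.0, 0.5]
gripper_width: 0.0001
```

```bash
python3 look.py k "(.48,-.02)"
```

```text
9.925 [ 0.4518 -0.029   0.0382] [0.7 0.7 0.1]
```

View pics/k.png

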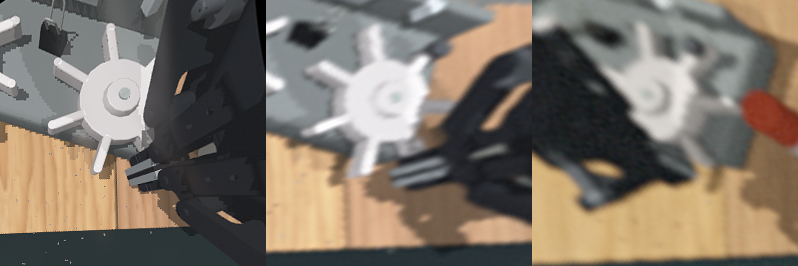

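Emit:
{"op": "send_rows", "data": {"steps": [[[2.2,-5.3,0],[0,0,0.105]],[[2.4,-4.4,0],[0,0,0.09]],[[0,0,0],[0,0,0]]]}}

```text
clock: 10.3
position: [0.4567, -0.0386, 0.0383]
ee_rot: [-3.032, -0.822, -0.0]
force: [-0.0, 0.1, -0.7]
gripper_width: 0.0001
```

```bash
python3 look.py l "(.48,-.02)"
```

```text
10.45 [ 0.4565 -0.0384  0.0383] [0.8 0.1 0. ]
```

View pics/l.png

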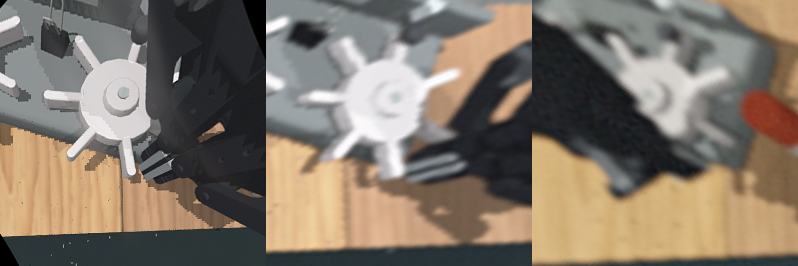

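Emit:
{"op": "send_rows", "data": {"steps": [[[0,0,20],[0,0,0]],[[0,0,40],[0,0,0]],[[0,0,40],[0,0,0]]]}}

```text
clock: 10.82
position: [0.4561, -0.0383, 0.1389]
ee_rot: [-3.031, -0.824, 0.002]
force: [1.2, -0.1, -0.1]
gripper_width: 0.0001
```

Emit:
{"op": "send_rows", "data": {"steps": [[[-25,0,5],[0,0,-0.16]],[[-25,0,5],[0,0,-0.16]],[[-25,0,0],[0,0,-0.16]],[[-25,0,0],[0,0,-0.16]],[[0,0,0],[0,0,0]]]}}

```text
clock: 11.45
position: [0.3559, -0.0385, 0.1484]
ee_rot: [3.137, -0.17, 0.001]
force: [1.5, -1.5, -1.0]
gripper_width: -0.0001
```

Run:
```python
from fit import *
ims=[]
for n,f in (("wrist",wtop),("side",topdown),("scene",topdown)):
    s=snapshot(n); im=f(s,.046,(.53,.05)); ims.append(cv2.resize(im,(266,266)))
    for nm,x0 in (("day",(.544,.1185,-.29)),("duty",(.505,-.0108,-.29))):
        o=fit(im,x0); print(n,nm,o.x.round(4),round(o.fun,3))
    if n!="wrist":
        # dark stud centre at plane .056 near each mark
        im=f(s,.056,(.53,.05))
        for h in ((.544,.1185),(.505,-.0105)):
            m=np.array(h)+.049*np.array([.9577,-.2879])
            g=(np.arange(400)+.5)/400*.3-.15; X=.53-g[:,None]+0*g; Y=.05-g[None]+0*g[:,None]
            k=(np.hypot(X-m[0],Y-m[1])<.014)&(im.max(-1)<85)
            print(n,"mark",m.round(4),"dark",k.sum(),X[k].mean().round(4) if k.any() else None,Y[k].mean().round(4) if k.any() else None)
    X,mm=cloud(s)
    if n!="wrist":
        for q in ["clip","glue_stick","eraser","stapler","usb_stick"]:
            for d in masks_of(s,q)[:1]: print(q,round(d["p"],2),np.median(X[d["mask"]&mm],0).round(3))
cv2.imwrite("pics/m.png",cv2.hconcat(ims)); st=state(); print(st["position"],st["clock"])
```

```text
wrist day [ 0.5442  0.1187 -0.2927] -0.745
wrist duty [ 0.5051 -0.0101 -0.2951] -0.886
side day [ 0.5432  0.1187 -0.2935] -0.951
side duty [ 0.5043 -0.0106 -0.2957] -0.921
side mark [0.5909 0.1044] dark 421 0.5929 0.1043
side mark [ 0.5519 -0.0246] dark 153 0.5522 -0.0153
clip 0.67 [ 0.503 -0.007  0.044]
glue_stick 0.57 [ 0.474 -0.11   0.052]
eraser 0.41 [ 0.45  -0.169  0.01 ]
stapler 0.67 [ 0.48  -0.237  0.025]
usb_stick 0.74 [ 0.504 -0.006  0.044]
scene day [ 0.5442  0.1161 -0.2915] -0.925
scene duty [ 0.5052 -0.0129 -0.2962] -0.942
scene mark [0.5909 0.1044] dark 110 0.5876 0.0949
scene mark [ 0.5519 -0.0246] dark 73 0.5485 -0.0349
clip 0.39 [0.559 0.035 0.039]
glue_stick 0.68 [ 0.472 -0.131  0.06 ]
eraser 0.49 [ 0.45  -0.183  0.011]
stapler 0.84 [ 0.441 -0.25   0.032]
usb_stick 0.48 [0.632 0.045 0.007]
[ 0.3568243  -0.0387203   0.14826489] 12.1
```

View pics/m.png

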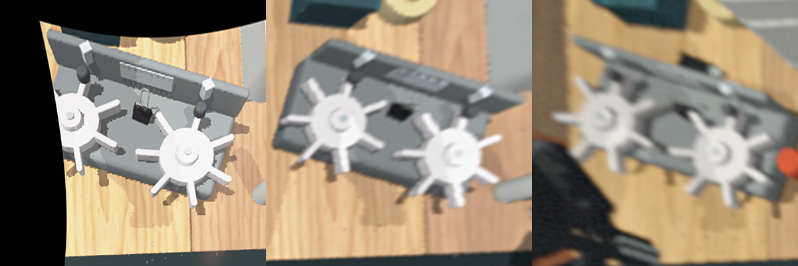

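The wrist view (left) shows both studs directly in front of their pointers: day at about (84,73), duty at (202,107). The wheels rest at whole clicks and the planner has not moved. I'm handing in.

```bash
python3 -c "
from cell import *
print(job_done())"
```

```text
the job is handed in; nothing more can be done
None
```

Both wheels now show their stud at the pointer, and I have handed the job in. Each wheel started one click short, so I closed the gripper and pushed one front tab of each wheel about 47° round its hub. Each wheel snapped over one click, and I lifted the fingertip straight out.

**Final checks (clock about 12 s):**
- **Studs:** the wrist and side pictures show both studs directly in front of their pointers.
- **Wheels and planner:** the fitted wheel angles match whole clicks, and the fitted hub positions stayed within about 1 mm.
- **Force:** readings stayed within about 1.5 N, close to sensor noise.
- **Small things:** the glue stick, eraser, USB stick, stapler and clip appear where they were. The arm is clear of everything.

**Checks that disagreed:**
- **Stud position from dark pixels:** my automatic measurement agreed with the mark for the day wheel in the side view (about 2 mm). The duty wheel in the side view and both wheels in the scene view came out about 10 mm off. I put this down to shadows and partial visibility and relied on the pictures and the fitted wheel angles instead.
- **Network finds:** in the side view the networks took the duty wheel for the clip and the USB stick. Their scene-view finds were plausible, and the USB stick's matched its starting position.

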